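# Hold an engineer's square in the corner of an open instrument chassis

### The arm

A 7-joint arm with a two-finger parallel gripper is mounted at the origin on the work surface. World frame = base frame: x ahead of the robot, y to its left, z up, the work surface at z = 0. Lengths are in mm, angles in rad, forces in N, time in s.
With the tool pointing down it reaches from about 400 to 850 mm from the base axis. Payload 6.9 kg.
Tool frame: the origin (TCP) lies between the finger pads; the fingertips stand robot.tcp_to_tips ahead of it and the grasp point (between the pads) lies 6 mm ahead of it (robot.tcp_to_tips is the distance from the TCP to the fingertips, in mm); z points along the fingers, y is the line along which they close (so a half turn about z gives the same grasp; the last joint's range is limited). The gripper opens to 85 mm and grips with 20 to 120 N. Pads are 22 mm wide; open, the fingers measure 114 mm over their backs; the gripper's body (76 mm by 85 mm) begins 54 mm behind the grasp point. The pads swing forward as they close: fully open they stand 13 mm farther back than shut.
Start: joints at [1.218, 0.507, -0.238, 1.5, 0.126, 1.149, -0.155], TCP at [276.205, -560.645, 256.275] pointing down, gripper open.
Joint ranges: [-3.08, 3.08], [-0.24, 2.05], [-1.43, 1.35], [0, 2.5], [-1.52, 4.66], [0.17, 1.96], [-2.89, 2.89]. Speed limits (rad/s): [2.39, 2.39, 3.14, 3.14, 3.14, 3.14, 3.14].

### API

Orientations are given as a rotation vector (axis times angle).
In Python, from bench import readout, get_image, camera_info, finish_job, robot gives the robot as it stands.
- The arm moves only by the tool apply_moves, never from a script. Its argument "steps" is a list of rows, each a list of 7 numbers: the shift along the world's x, y, z in m, then the turn, a rotation vector about the world's x, y, z in rad, then the closure, from 0 (fully open) to 1 (shut). A call has exactly 8 rows; each row shifts and turns the commanded pose from where the row before left it; what a row does not reach is not made up. A row lasts 1/8 s, in which the tool goes at most 62.5 mm and 10.7 degrees, less where a joint would pass 70% of its speed; a pose out of reach is approached as far as the arm can. A call is refused whole if a number of a shift passes 0.0625 or a number of a turn 0.188, either way. A call with a gripper value outside its range is refused whole. The fingers move at their own pace and stop on an object; "force" is the grip in N (left out, the last holds). Time passes only in rows, so rows that do not move let the fingers close, or fill a call up. It gives the time, the measured TCP pose, the force, the opening and the grip force at its end, in the units of the state.
- readout.state(): the state, without advancing time (a new reading comes with each control period).
- get_image(name): name is "scene" or "top" or "wrist"; returns the picture (480x640x3 uint8, red, green, blue); there is no depth.
- camera_info(name): a dict with "vfov" (degrees; the focal length in pixels is half the picture's height over the tangent of half this angle, whatever the lens; pixels are square), "cx", "cy" (the principal point, pixels), "D" ([k1, k2, p1, p2, k3] as OpenCV has them; the pictures are not rectified), "origin" and "rotation" of the camera in the world. Camera axes: x right, y down, z forward; pixel columns grow to the right and rows downward; lengths in mm; the calibration is good to about 2 mm. A picture is of the moment at which its call begins: read the wrist's pose just before it. camera_info takes no time and is no camera call; for the wrist camera it gives the pose at the moment of the call.
- finish_job(): hands the job in; it is judged then, once.
The state is a dict: "time_s": time; "qpos": joint angles; "qvel": joint speeds; "joint_efforts": joint torques, N m; "tcp_pos": TCP position; "tool_rot": TCP orientation; "contact_force": force on the tool from outside, world axes, zero at the start; "moment": the same for the moment, N m; "opening": opening from 0.0 (shut) to 1.0 (fully open); "gripper_force": force on a finger pad.
Only numpy, scipy, OpenCV 4.12 (cv2) and the standard library are available. Lean on these libraries where they do the work, as an engineer would, in place of code of your own. Each camera call takes 0.05 s, during which the arm holds its last target. There are 200 camera calls.

### The job

Pick up the blue engineer's square and stand it on the bare aluminium base plate of the open instrument chassis, near the middle of the green front panel, and press it into the corner so that the underside of its stock lies flat on the plate and the outer edge of its upright blade lies flush on the panel. Press gently: the panel floats on soft mounts and should be pushed back about 5 mm and held there, and must never be driven back to its stop. Finish while still gripping and holding the square pressed there, not letting go, and leave everything else on the bench where it is.

Things in the scene. Friction and masses are not known exactly. Their poses are not given: they have to be found in the camera images.
- square_mid (a point): Place to grip the square, across its blue stock (a bar 150 mm long, 20 mm wide, 40 mm high, standing on the table). This point is mid-width, 20 mm above the underside, 85 mm behind the outer face and 65 mm ahead of the bar's other end. Axes: x along the stock to the blade end, y across, z up along the blade.
- square: The whole L-shaped square, about 0.2 to 0.45 kg. A flat steel blade, 18 mm along x and 10 mm wide, rises from the stock's +x end to 130 mm above the underside; blade edge and stock end form one flat outer face. Origin: centre of the stock's underside, 75 mm from that face; axes as square_mid.
- square_corner (a point): Outer corner of the square: lower end of the outer face, at the underside, mid-width. Same axes.
- square_tip (a point): Top of the blade's outer edge, 130 mm above square_corner. Same axes.
- square_heel (a point): Underside of the stock at the end away from the blade, 150 mm from square_corner. Same axes.
- plate: Aluminium base plate of the chassis, 250 x 220 x 8 mm, level and fixed, top 14 mm above the table. Origin: centre of its top; x points at the panel, z up. A strip 120 mm wide along its x axis is bare; beside it stand a transformer (34 mm high, -y side), two blue capacitors (30 mm high) and a loose knob (+y side).
- panel_face (a point): Green front panel, 180 mm wide, 130 mm high, 4 mm thick, upright across the plate, facing the plate's -x. Origin: on that face, mid-width, level with the plate's top; at rest it is 95 mm from the plate's origin along x. Axes as the plate's; it moves back along +x when pushed.
- panel (a joint): How far the panel is pushed back along the plate's +x, in m: 0 at rest, hard stop at 0.010. Springy, returns when let go: takes about 2 N to start, 6 N at 5 mm, 10 N at the stop.
- multimeter: Bystander: yellow multimeter lying flat, 180 x 85 x 38 mm. Origin: centre of its underside.
- screwdriver: Bystander: screwdriver 170 mm long lying about 100 mm beside the square on the robot's side. Origin: on its underside.
- mug: Bystander: white mug, 80 mm across, 90 mm high. Origin: centre of its underside.
- spool: Bystander: grey spool, 60 mm across, 47 mm high. Origin: centre of its underside.
- jar: Bystander: small amber jar, 52 mm across, 65 mm high. Origin: centre of its underside.
- knob: Bystander: loose black control knob, 26 mm across, 18 mm high, lying on the plate near its edge away from the panel. Origin: centre of its underside.
Things that resemble listed ones, but are neither listed nor needed, are in the scene too. Of the things that look like the square, the smaller one is meant.

How it is judged:
By the outcome, as a careful person would: the job done as asked, in the order asked, and still so for the second after the job is handed in, while the arm keeps its last pose, push and grip.
It also fails if it takes over 51 s, if anything falls off the work surface, if the arm or the gripper's body presses on something with over 40 N, if the wrist force passes 120 N, or if a joint passes its speed limit or range.

## Working session

There is one attempt and no reset: what is moved stays moved. The work goes in short steps, Python scripts to look and compute and a tool call to move; the robot and the scene stay as the last step left them, time stands still between calls to the robot, and variables do not carry over. Pictures are saved under pics/ and viewed, at most 10 in all, crops included, and the job is handed in when it is done.

Besides the shell and the picture viewer there is one more tool, called after ">>>" by a JSON object that holds its "api" and its "payload". apply_moves: Moves the arm, as the interface text tells. Its arguments: {"type":"object","properties":{"steps":{"type":"array","items":{"type":"array","items":{"type":"number"}}},"force":{"type":"number"}},"required":["steps"]}

```bash
mkdir -p pics
python3 - <<'E'
from bench import readout,get_image,camera_info,robot
import cv2,numpy as np
for n in("scene","top"):
    cv2.imwrite(f"pics/{n}0.png",get_image(n)[:,:,::-1]); print(n,camera_info(n))
print(readout.state(), [a for a in dir(robot) if a[0]!='_'], robot.tcp_to_tips)
E
```

```text
scene {'vfov': 45.34641817217603, 'cx': 319.0260371853721, 'cy': 230.1159200371465, 'D': array([0.05003477, 0.        , 0.        , 0.        , 0.        ]), 'origin': array([1489.79302563,  374.74709703,  887.18653013]), 'rotation': array([-1.29928083, -2.04403668,  1.02277547])}
top {'vfov': 43.60434834416271, 'cx': 313.62281192317096, 'cy': 239.97626858041295, 'D': array([-0.20608731,  0.        ,  0.        ,  0.        ,  0.        ]), 'origin': array([ 355.21003252,  -29.27146869, 1491.03751294]), 'rotation': array([-2.18511824,  2.14089852, -0.11685664])}
{'time_s': 0.1, 'qpos': array([ 1.21851699,  0.50825555, -0.23755004,  1.50102615,  0.12570918,
        1.14886342, -0.15478325]), 'qvel': array([ 2.26794454e-05, -4.60377207e-04, -4.09016461e-04, -3.39890137e-03,
        2.75707849e-04, -1.69136899e-03, -6.77782390e-04]), 'joint_efforts': array([-5.06321347e-03, -6.21830750e+01, -2.19489679e+00, -2.50201428e+01,
        1.24892654e-02,  7.92519771e-03, -7.73027637e-06]), 'tcp_pos': array([ 275.99204284, -560.32156324,  255.51840267]), 'tool_rot': array([-3.05816254e+00, -7.12544516e-01,  5.90011694e-04]), 'contact_force': array([ 0.57375351, -0.04154849, -0.52619682]), 'moment': array([-0.04683781, -0.03339581,  0.01861942]), 'gripper_force': 0.0, 'opening': 0.9996673513076616} ['PlanningError', 'tcp_to_tips'] 25.0
```

View pics/scene0.png

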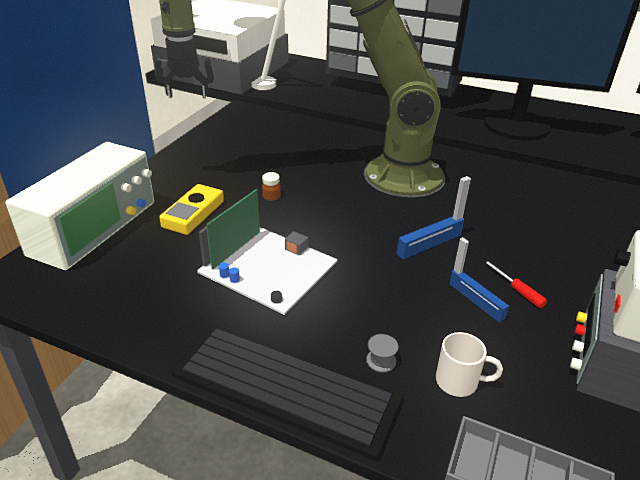

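View pics/top0.png

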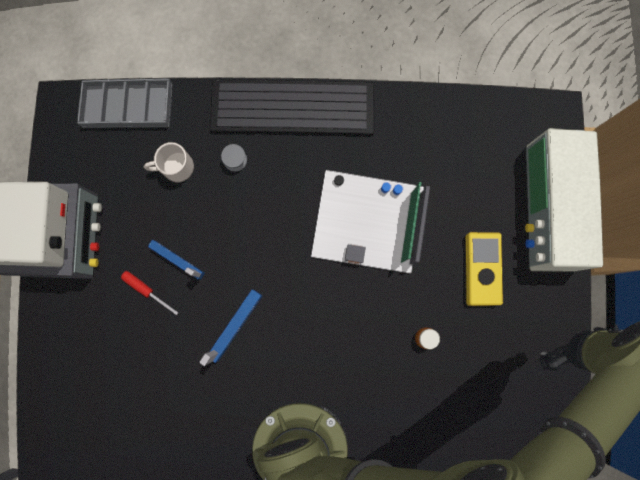

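Two candidates look like the square: A at top (175,259) and B at top (233,327). A is the smaller and has the screwdriver about 100 mm away on the robot's side, so it fits. I'll confirm with an enlarged crop and measurements.

```bash
cat > h.py <<'E'
import cv2,numpy as np
from bench import readout,get_image,camera_info
from scipy.spatial.transform import Rotation as R
def cam(n):
    c=camera_info(n); f=240/np.tan(np.radians(c['vfov'])/2)
    K=np.array([[f,0,c['cx']],[0,f,c['cy']],[0,0,1]]); return K,c['D'],np.array(c['origin']),R.from_rotvec(c['rotation']).as_matrix()
def back(n,px,z,C=None):
    K,D,o,M=C or cam(n); u=cv2.undistortPoints(np.array(px,float).reshape(-1,1,2),K,D).reshape(-1,2)
    d=np.c_[u,np.ones(len(u))]@M.T; return o+d*((np.broadcast_to(z,len(u))-o[2])/d[:,2])[:,None]
def proj(n,P,C=None):
    K,D,o,M=C or cam(n); rv=cv2.Rodrigues(M.T)[0]
    return cv2.projectPoints(np.array(P,float).reshape(-1,1,3),rv,-M.T@o,K,D)[0].reshape(-1,2)
E
python3 - <<'E'
from h import *
im=cv2.imread('pics/top0.png'); 
a=cv2.resize(im[225:375,130:270],None,fx=4,fy=4,interpolation=cv2.INTER_CUBIC)
b=cv2.resize(im[155:285,300:440],(0,0),fx=4,fy=4,interpolation=cv2.INTER_CUBIC)
cv2.imwrite('pics/a.png',a);cv2.imwrite('pics/b.png',b)
for z,p in ((40,[(152,244),(198,274)]),(40,[(257,294),(213,358)]),(14,[(326,172),(424,186),(412,273),(312,257)])):
    print(back('top',p,z).round())
hsv=cv2.cvtColor(im,cv2.COLOR_BGR2HSV); m=cv2.inRange(hsv,(100,120,60),(120,255,255))
n,l,s,c=cv2.connectedComponentsWithStats(m)
for i in range(1,n):
    if s[i,4]>20:
        r=cv2.minAreaRect(np.argwhere(l==i)[:,::-1].astype(np.float32)); print(s[i],c[i].round(1),back('top',cv2.boxPoints(r),40).round().tolist())
E
```

```text
[[498. 375.  40.]
 [427. 257.  40.]]
[[382. 111.  40.]
 [225. 214.  40.]]
[[ 692.  -51.   14.]
 [ 662. -299.   14.]
 [ 442. -269.   14.]
 [ 477.  -20.   14.]]
[381 183   9  10  64] [385.2 187.3] [[650.0, -183.0, 40.0], [666.0, -198.0, 40.0], [652.0, -212.0, 40.0], [637.0, -197.0, 40.0]]
[393 185   9  10  65] [397.2 189.3] [[639.0, -214.0, 40.0], [661.0, -225.0, 40.0], [653.0, -242.0, 40.0], [631.0, -231.0, 40.0]]
[525 239  10   9  68] [529.5 243.3] [[530.0, -552.0, 40.0], [530.0, -576.0, 40.0], [510.0, -575.0, 40.0], [510.0, -551.0, 40.0]]
[148 240  57  39 485] [172.  256.9] [[492.0, 389.0, 40.0], [513.0, 377.0, 40.0], [431.0, 241.0, 40.0], [411.0, 253.0, 40.0]]
[ 615  271   25   59 1275] [627.3 298.8] [[452.0, -799.0, 40.0], [453.0, -871.0, 40.0], [302.0, -870.0, 40.0], [303.0, -798.0, 40.0]]
[210 289  52  74 933] [235.5 323.1] [[229.0, 233.0, 40.0], [397.0, 124.0, 40.0], [380.0, 98.0, 40.0], [212.0, 206.0, 40.0]]
[ 611  412   29   68 1219] [628.1 450.2] [[90.0, -792.0, 40.0], [85.0, -877.0, 40.0], [-99.0, -893.0, 40.0], [-89.0, -805.0, 40.0]]
```

View pics/a.png

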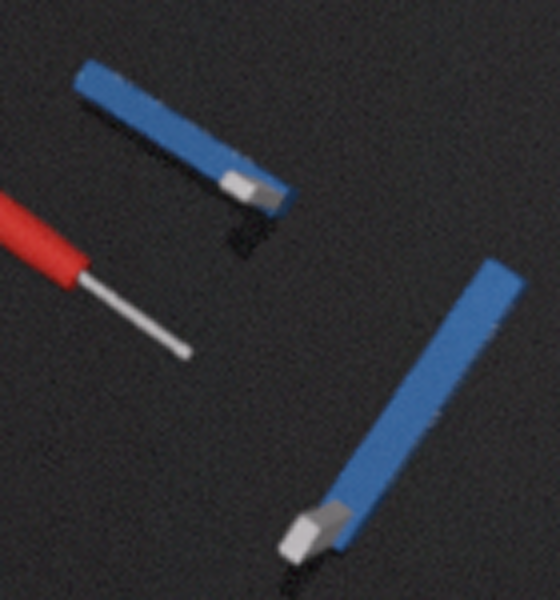

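View pics/b.png

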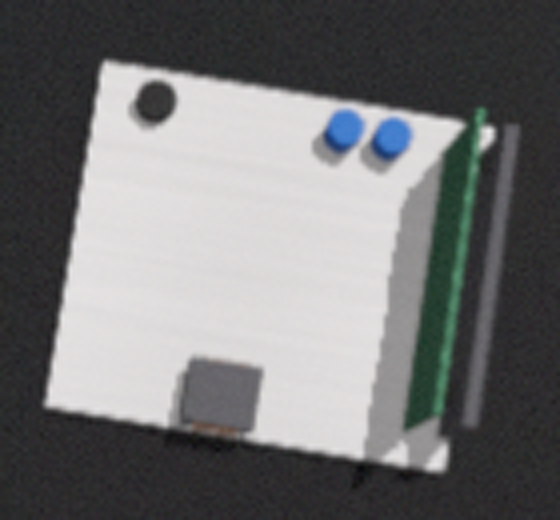

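Crop A shows the small square's stock running from crop (82,70) to (290,204), with its blade at the lower-right end. Its footprint is about 150 x 20 mm, while B is about 190 mm long, so A is the one meant. Crop B shows the plate corners at (105,62), (45,407), (447,470) and (492,127), with the panel on the right. I'm moving over there now.

>>> {"api": "apply_moves", "payload": {"steps": [[0.031,0.052,0,0,0,0.036,0],[0.031,0.052,0,0,0,0.036,0],[0.031,0.052,0,0,0,0.036,0],[0.031,0.052,0,0,0,0.036,0],[0.031,0.052,0,0,0,0.036,0],[0.014,0.06,0,0,0,0.036,0],[0.014,0.06,0,0,0,0.036,0],[0.014,0.06,0,0,0,0.036,0]]}}

```text
time_s: 1.1
tcp_pos: [473.3, -118.7, 256.2]
tool_rot: [-2.925, -1.146, 0.0]
contact_force: [0.2, -0.6, 0.7]
opening: 0.995
gripper_force: 0.0
```

Run:
```python
from h import *
s=readout.state(); K,D,o,M=cam('wrist'); T=R.from_rotvec(s['tool_rot']).as_matrix()
print(s['tcp_pos'],T.round(3)); print('cam in tool',T.T@(o-s['tcp_pos']),(T.T@M).round(3),K[0,0],D)
```

```text
[ 473.2788399  -118.74173819  256.16092333] [[ 0.734  0.679 -0.   ]
 [ 0.679 -0.734 -0.   ]
 [-0.    -0.    -1.   ]]
cam in tool [  85.1098779     1.2103473  -118.82510292] [[-0.    -0.945 -0.326]
 [ 1.    -0.     0.001]
 [-0.001 -0.326  0.945]] 362.6866220862655 [-0.06355449  0.          0.          0.          0.        ]
```

Run:
```python
from h import *
import pickle
C=cam('wrist'); im=get_image('wrist')[:,:,::-1]; pickle.dump(C,open('c1.pkl','wb')); cv2.imwrite('pics/w1.png',im)
```

```text
(no output)
```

View pics/w1.png

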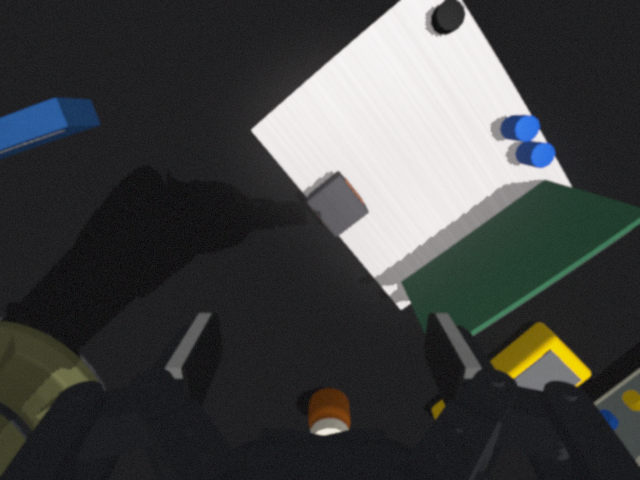

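>>> {"api": "apply_moves", "payload": {"steps": [[0.014,0.06,0,0,0,0.036,0],[0.014,0.06,0,0,0,0.036,0],[0.0,0.058,0,0,0,0.036,0],[0.0,0.058,0,0,0,0.036,0],[0.0,0.058,0,0,0,0.036,0],[-0.006,0.058,0,0,0,0.036,0],[-0.006,0.053,0,0,0,0.036,0],[-0.006,0.053,0,0,0,0.036,0]]}}

```text
time_s: 2.15
tcp_pos: [483.0, 338.6, 255.9]
tool_rot: [2.73, 1.553, -0.001]
contact_force: [0.7, 0.1, -0.5]
opening: 0.996
gripper_force: 0.0
```

Run:
```python
from h import *
import pickle
C=cam('wrist'); im=get_image('wrist')[:,:,::-1]; pickle.dump(C,open('c2.pkl','wb')); cv2.imwrite('pics/w2.png',im)
```

```text
(no output)
```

View pics/w2.png

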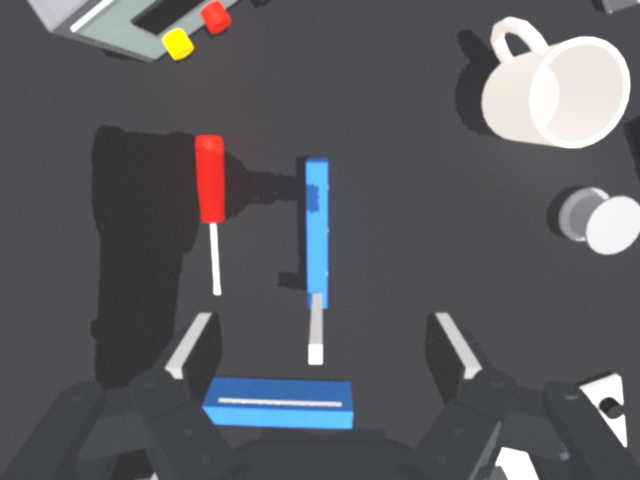

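w1 shows plate corners at (252,130) and (402,310), with the panel's base line running from (402,283) to (545,181). w2 shows the small square's stock from (317,160) to (317,305), with its blade tip at (316,355), nearly in line with the gripper. Next I'll fit the edges to sub-pixel accuracy.

```bash
cat > fit.py <<'E'
from h import *
import pickle
from scipy.optimize import least_squares
from scipy.ndimage import map_coordinates
def fit(obs,segs,p0,ch,w=7,it=6,n=40):
    """obs: [(img,C)], segs: model 3D segs in local frame; p=(x,y,yaw); returns p, residuals"""
    p=np.array(p0,float)
    for k in range(it):
        W=w if k<2 else 4
        meas=[]
        for im,C in obs:
            g=cv2.GaussianBlur(im,(0,0),.8).astype(float)@np.array(ch,float)
            for a,b in segs:
                L=np.linspace(a,b,n+2)[1:-1]; q=proj(None,tr(L,p),C)
                t=proj(None,tr(L+(np.array(b)-a)*.01,p),C)-q; t/=np.linalg.norm(t,axis=1)[:,None]; nn=np.c_[-t[:,1],t[:,0]]
                s=np.arange(-W,W+.01,.25)
                P=q[:,None]+s[None,:,None]*nn[:,None]
                v=map_coordinates(g,[P[...,1],P[...,0]],order=1,mode='nearest'); d=np.abs(np.gradient(v,axis=1))
                ok=(d.max(1)>12)&(q[:,0]>8)&(q[:,0]<632)&(q[:,1]>8)&(q[:,1]<472); j=d.argmax(1)
                for i in np.where(ok)[0]: meas.append((C,L[i],q[i]+s[j[i]]*nn[i],nn[i]))
        Cs=[C for _,C in obs]
        def res(x):
            out=[]
            for C in Cs:
                M=[m for m in meas if m[0] is C]
                if M:
                    q=proj(None,tr(np.array([m[1] for m in M]),x),C); out.append(((q-np.array([m[2] for m in M]))*np.array([m[3] for m in M])).sum(1))
            return np.concatenate(out)
        r=least_squares(res,p,loss='soft_l1',f_scale=.5,x_scale=[1,1,.01]); p=r.x
    rr=res(p); return p,len(rr),np.median(np.abs(rr))
def tr(L,p):
    c,s=np.cos(p[2]),np.sin(p[2]); L=np.asarray(L,float)
    return np.c_[p[0]+c*L[:,0]-s*L[:,1],p[1]+s*L[:,0]+c*L[:,1],L[:,2]]
E
python3 - <<'E'
from fit import *
C0=cam('top');I0=cv2.imread('pics/top0.png')
C1=pickle.load(open('c1.pkl','rb'));I1=cv2.imread('pics/w1.png');C2=pickle.load(open('c2.pkl','rb'));I2=cv2.imread('pics/w2.png')
a,b,z=125,110,14
pl=[((-a,-b,z),(a,-b,z)),((-a,-b,z),(-a,b,z)),((-a,b,z),(a,b,z))]
for o in ([(I1,C1)],[(I0,C0)]): print('plate',fit(o,pl,(568,-160,np.radians(-96.9)),(.33,.33,.33)))
pn=[((95,-90,14),(95,90,14))]
print('panelbase',fit([(I1,C1)],pn,fit([(I1,C1)],pl,(568,-160,np.radians(-96.9)),(.33,.33,.33))[0],(.33,.33,.33)))
pt=[((99,-90,144),(99,90,144))]
print('paneltop',fit([(I1,C1)],pt,fit([(I1,C1)],pl,(568,-160,np.radians(-96.9)),(.33,.33,.33))[0],(0,1,0)))
h=40
st=[((-75,-10,h),(50,-10,h)),((-75,10,h),(50,10,h)),((-75,-10,h),(-75,10,h)),((75,-10,h),(75,-6,h)),((75,10,h),(75,6,h))]
for nm,o,S in(('w',[(I2,C2)],st),('top',[(I0,C0)],st),('w long',[(I2,C2)],st[:2]),): print('sq',nm,fit(o,S,(462,315,np.radians(-120.8)),(1,0,-.3)))
E
```

```text
plate (array([ 572.99191724, -157.18403508,   -1.71356581]), 82, np.float64(0.48835595489335115))
plate (array([ 570.50105547, -156.77434228,   -1.71709023]), 106, np.float64(0.2560927586309525))Traceback (most recent call last):
  File "<stdin>", line 8, in <module>
  File "fit.py", line 29, in fit
    r=least_squares(res,p,loss='soft_l1',f_scale=.5,x_scale=[1,1,.01]); p=r.x
    return func(*args, **kwargs)
    vector_fun = VectorFunction(
        fun_wrapped,
    ...<6 lines>...
        workers=workers
    )
    self._update_fun()
    ~~~~~~~~~~~~~~~~^^
    self.f = self.fun_wrapped(xp_copy(self.x))
             ~~~~~~~~~~~~~~~~^^^^^^^^^^^^^^^^^
    return np.atleast_1d(self.fun(x))
                         ~~~~~~~~^^^
    return self.f(x, *self.args, **self.kwargs)
           ~~~~~~^^^^^^^^^^^^^^^^^^^^^^^^^^^^^^
  File "fit.py", line 28, in res
    return np.concatenate(out)
           ~~~~~~~~~~~~~~^^^^^
ValueError: need at least one array to concatenate
```

```bash
sed -i 's/>12)/>3)/' fit.py
python3 - <<'E'
from fit import *
C0=cam('top');I0=cv2.imread('pics/top0.png')
C1=pickle.load(open('c1.pkl','rb'));I1=cv2.imread('pics/w1.png');C2=pickle.load(open('c2.pkl','rb'));I2=cv2.imread('pics/w2.png')
P=(572,-157,-1.7155)
for nm,x,z,ch in(('base',95,14,(.33,.33,.33)),('top near',95,144,(0,1,0)),('top far',99,144,(0,1,0))):
    try: print(nm,fit([(I1,C1)],[((x,-80,z),(x,80,z))],P,ch))
    except Exception as e: print(nm,e)
h=40
st=[((-75,-10,h),(50,-10,h)),((-75,10,h),(50,10,h)),((-75,-10,h),(-75,10,h)),((75,-10,h),(75,-6,h)),((75,10,h),(75,6,h))]
for nm,o,S in(('w',[(I2,C2)],st),('top',[(I0,C0)],st),('w long',[(I2,C2)],st[:2]),): print('sq',nm,fit(o,S,(462,315,np.radians(-120.8)),(1,0,-.3)))
for v in((316,345),(316,362)): print(back(None,[v],130,C2))
E
```

```text
base need at least one array to concatenate
top near (array([ 553.51673903, -161.07352948,   -1.71438351]), 30, np.float64(0.07288883300530935))
top far need at least one array to concatenate
sq w (array([464.48563052, 315.84988759,  -2.10716663]), 200, np.float64(0.4822014116127477))
sq top (array([463.1020675 , 316.32341057,  -2.10449949]), 189, np.float64(0.4848501608567973))
sq w long (array([461.54061238, 310.94951977,  -2.10628771]), 80, np.float64(0.5116415998347215))
[[435.48966849 266.22710735 130.        ]]
[[427.01361149 252.19226845 130.        ]]
```

>>> {"api": "apply_moves", "payload": {"steps": [[-0.007,-0.0075,0,0,0,0,0],[-0.007,-0.0075,-0.03,0,0,0,0],[0,0,-0.05,0,0,0,0],[0,0,-0.05,0,0,0,0],[0,0,-0.05,0,0,0,0],[0,0,-0.03,0,0,0,0],[0,0,-0.016,0,0,0,0],[0,0,0,0,0,0,0]]}}

```text
time_s: 3.2
tcp_pos: [469.2, 321.2, 29.8]
tool_rot: [2.731, 1.551, -0.002]
contact_force: [-0.1, -0.6, 0.6]
opening: 0.999
gripper_force: 0.0
```

>>> {"api": "apply_moves", "payload": {"steps": [[0,0,0,0,0,0,1],[0,0,0,0,0,0,1],[0,0,0,0,0,0,1],[0,0,0,0,0,0,1],[0,0,0,0,0,0,1],[0,0,0,0,0,0,1],[0,0,0,0,0,0,1],[0,0,0,0,0,0,1]], "force": 60}}

```text
time_s: 4.2
tcp_pos: [469.3, 322.8, 31.0]
tool_rot: [-2.731, -1.553, -0.002]
contact_force: [-1.5, -0.0, 5.1]
opening: 0.227
gripper_force: 59.6
```

>>> {"api": "apply_moves", "payload": {"steps": [[0,0,0.02,0,0,0,1],[0,0,0.04,0,0,0,1],[0,0,0.04,0,0,0,1],[0.012,-0.052,0,0,0,0.044,1],[0.012,-0.052,0,0,0,0.044,1],[0.012,-0.052,0,0,0,0.044,1],[0.012,-0.052,0,0,0,0.044,1],[0.012,-0.052,0,0,0,0.044,1]]}}

```text
time_s: 5.2
tcp_pos: [529.2, 60.5, 130.1]
tool_rot: [-2.543, -1.845, 0.001]
contact_force: [1.0, 0.2, -2.5]
opening: 0.227
gripper_force: 59.0
```

>>> {"api": "apply_moves", "payload": {"steps": [[0.012,-0.052,0,0,0,0.044,1],[0.012,-0.052,0,0,0,0.044,1],[0.012,-0.052,0,0,0,0.044,1],[0.008,-0.04,0,0,0,0.041,1],[0,-0.014,0,0,0,0,1],[0,0,0,0,0,0,1],[0,0,0,0,0,0,1],[0,0,0,0,0,0,1]]}}

```text
time_s: 6.2
tcp_pos: [573.3, -145.7, 130.5]
tool_rot: [-2.373, -2.059, -0.001]
contact_force: [-0.0, -0.2, -2.9]
opening: 0.224
gripper_force: 59.0
```

Run:
```python
from h import *
import pickle
print(readout.state())
C=cam('wrist'); im=get_image('wrist')[:,:,::-1]; pickle.dump(C,open('c3.pkl','wb')); cv2.imwrite('pics/w3.png',im)
```

```text
{'time_s': 6.2, 'qpos': array([ 0.61941747,  0.64954044, -0.67309322,  1.75167004,  0.49451668,
        0.91633261, -0.40475354]), 'qvel': array([ 0.00170906,  0.00256686,  0.00693146, -0.00353776,  0.00323211,
        0.00153409,  0.00177485]), 'joint_efforts': array([ 3.22156828e-01, -6.27801061e+01, -9.51586336e+00, -2.00283927e+01,
        5.71854401e-02,  3.10601236e-02, -1.12593023e-02]), 'tcp_pos': array([ 573.29619206, -145.67799223,  130.54887193]), 'tool_rot': array([-2.37260453e+00, -2.05881687e+00, -8.21996524e-04]), 'contact_force': array([-0.01560646, -0.21844701, -2.88090252]), 'moment': array([ 0.09646549, -0.01331199, -0.0084387 ]), 'gripper_force': 59.003931283950806, 'opening': 0.223733585263387}
```

View pics/w3.png

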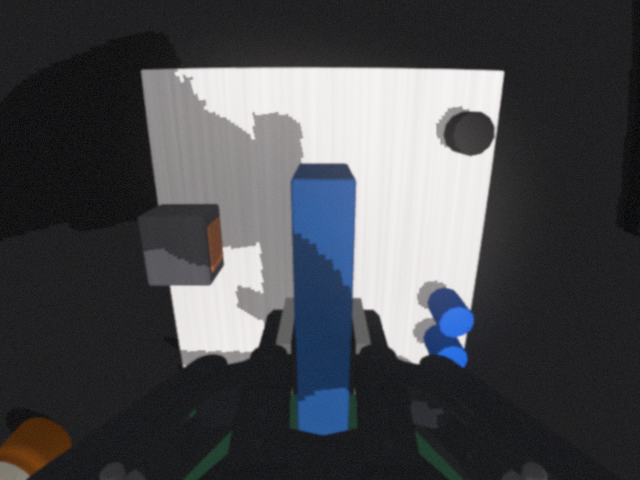

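Run:
```python
from fit import *
C=pickle.load(open('c3.pkl','rb'));I=cv2.imread('pics/w3.png')
a,b,z=125,110,14
pl=[((-a,-b,z),(a*.7,-b,z)),((-a,-b,z),(-a,b,z)),((-a,b,z),(a*.7,b,z))]
p=fit([(I,C)],pl,(572,-157,-1.714),(.33,.33,.33)); print('plate',p)
print('back edge',fit([(I,C)],pl[1:2],p[0],(.33,.33,.33))[0][2])
h=139.5
st=[((-75,-10,h),(-15,-10,h)),((-75,10,h),(-15,10,h)),((-75,-10,h),(-75,10,h))]
tr_=np.array([573.3,-145.7]); yaw=2*np.arctan2(2.05881,2.3726)-np.pi; u=np.array([np.cos(yaw),np.sin(yaw)])
print('tool yaw',yaw)
for ch in((1,0,0),(.33,.33,.33),(1,0,-1)):
  q=fit([(I,C)],st,(*(tr_+10*u),yaw),ch,w=9); print('sq',q)
  cu=np.array([np.cos(p[0][2]),np.sin(p[0][2])]); n=np.array([-cu[1],cu[0]]); d=q[0][:2]-p[0][:2]
  print('sq centre in plate',d@cu,d@n,'gap',95-75-d@cu,'dyaw',q[0][2]-p[0][2])
```

```text
plate (array([ 572.84630957, -157.28515247,   -1.7150966 ]), 109, np.float64(0.5006002957762024))
back edge -1.715617337040226
tool yaw -1.7121811737971167
sq (array([ 573.77227149, -154.33873295,   -1.71326414]), 92, np.float64(0.21527387829219088))
sq centre in plate -3.0489500307902397 0.4926430295479352 gap 23.04895003079024 dyaw 0.001832454030119779
sq (array([ 574.13758945, -152.64789985,   -1.71067897]), 75, np.float64(0.2713825054992722))
sq centre in plate -4.774742634866103 0.6110223488387274 gap 24.7747426348661 dyaw 0.004417622219163864
sq (array([ 573.75465533, -154.37274938,   -1.71358971]), 120, np.float64(0.4644543379219803))
sq centre in plate -3.0127539377034287 0.4801015267687682 gap 23.01275393770343 dyaw 0.0015068910436240035
```

w3 shows the stock held squarely over the bare strip. The plate's back edge is at row 69, and the knob, capacitors and transformer are clear of the square. The yaw error is about 0.1° and the gap to the panel is about 23 mm, so I'm lowering it.

>>> {"api": "apply_moves", "payload": {"steps": [[0,0,-0.03,0,0,-0.002,1],[0,0,-0.03,0,0,0,1],[0,0,-0.015,0,0,0,1],[0,0,-0.004,0,0,0,1],[0,0,0,0,0,0,1],[0,0,-0.002,0,0,0,1],[0,0,-0.001,0,0,0,1],[0,0,0,0,0,0,1]]}}

```text
time_s: 7.25
tcp_pos: [573.3, -147.8, 48.5]
tool_rot: [2.378, 2.053, 0.0]
contact_force: [-0.3, -0.0, -2.9]
opening: 0.228
gripper_force: 59.0
```

>>> {"api": "apply_moves", "payload": {"steps": [[0,0,-0.001,0,0,0,1],[0,0,0,0,0,0,1],[0,0,-0.001,0,0,0,1],[0,0,0,0,0,0,1],[0,0,0,0,0,0,1],[0,0,0,0,0,0,1],[0,0,0,0,0,0,1],[0,0,0,0,0,0,1]]}}

```text
time_s: 8.25
tcp_pos: [573.2, -147.7, 46.3]
tool_rot: [-2.378, -2.053, 0.0]
contact_force: [-0.1, 0.0, -3.0]
opening: 0.224
gripper_force: 59.0
```

Run:
```python
from h import *
s=readout.state(); print({k:s[k] for k in('tcp_pos','tool_rot','contact_force','moment')})
```

```text
{'tcp_pos': array([ 573.17647364, -147.65637675,   46.26021902]), 'tool_rot': array([-2.37756951e+00, -2.05337333e+00,  5.88845940e-05]), 'contact_force': array([-0.09427215,  0.02830541, -2.98000438]), 'moment': array([ 0.03910441, -0.01123425, -0.01788309])}
```

>>> {"api": "apply_moves", "payload": {"steps": [[0,0,-0.001,0,0,0.002,1],[0,0,0,0,0,0,1],[0,0,-0.0005,0,0,0,1],[0,0,0,0,0,0,1],[0,0,0,0,0,0,1],[0,0,0,0,0,0,1],[0,0,0,0,0,0,1],[0,0,0,0,0,0,1]]}}

```text
time_s: 9.25
tcp_pos: [573.2, -147.6, 45.0]
tool_rot: [2.375, 2.056, -0.0]
contact_force: [-2.9, -0.1, 6.0]
opening: 0.226
gripper_force: 59.9
```

```bash
cat > s.py <<'E'
from h import *
s=readout.state(); T=R.from_rotvec(s['tool_rot']).as_matrix()
u=np.array([np.cos(-1.715),np.sin(-1.715),0]); n=np.array([-u[1],u[0],0]); d=s['tcp_pos']-[572.85,-157.3,0]
F=s['contact_force'];M=s['moment']
print('xp,yp,z',d@u,d@n,d[2],'F',F@u,F@n,F[2],'M',M@u,M@n,M[2],'yaw',np.arctan2(-T[1,0],-T[0,0]),'tilt u,n',T[:,2]@u,T[:,2]@n)
E
python3 s.py
```

```text
xp,yp,z -9.622270850336657 -1.04159925637088 45.022199036112546 F 0.4689308222332896 -2.8444110450965807 5.997887951914511 M -0.6265424920599765 0.04947967530902594 0.0011685375605585554 yaw -1.7148323687219937 tilt u,n 0.00013197636694503768 6.248474374930068e-05
```

>>> {"api": "apply_moves", "payload": {"steps": [[-0.0004,-0.003,0,0,0,0,1],[-0.0004,-0.003,0,0,0,0,1],[-0.0004,-0.003,0,0,0,0,1],[-0.0004,-0.003,0,0,0,0,1],[-0.0003,-0.002,0,0,0,0,1],[0,0,0,0,0,0,1],[0,0,0,0,0,0,1],[0,0,0,0,0,0,1]]}}

```text
time_s: 10.25
tcp_pos: [571.7, -161.8, 45.0]
tool_rot: [2.375, 2.055, 0.001]
contact_force: [1.2, 4.2, 4.7]
opening: 0.227
gripper_force: 60.2
```

```bash
python3 s.py
```

```text
xp,yp,z 4.625409236475968 -0.4928521456010016 45.011546582334674 F -4.328900689445117 0.5408052687359893 4.724290499893653 M 0.06823474974555392 0.8841861967963744 0.011340074335647713 yaw -1.7149495214649728 tilt u,n -9.770527535130594e-05 0.0008653674585222938
```

>>> {"api": "apply_moves", "payload": {"steps": [[0,0,0.0003,0,0,0,1],[-0.0001,-0.001,0,0,0,0,1],[-0.0002,-0.001,0,0,0,0,1],[0,0,0,0,0,0,1],[0,0,0,0,0,0,1],[0,0,0,0,0,0,1],[0,0,0,0,0,0,1],[0,0,0,0,0,0,1]]}}

```text
time_s: 11.25
tcp_pos: [570.9, -163.8, 45.0]
tool_rot: [2.376, 2.056, -0.0]
contact_force: [1.1, 2.3, 3.1]
opening: 0.224
gripper_force: 59.8
```

```bash
python3 s.py
```

```text
xp,yp,z 6.741630116390608 -0.9746738705504782 45.04427082200563 F -2.3854048395052323 0.756769325059129 3.10211164777763 M 0.14530375102291268 0.4946012058121513 -2.1347981112335157e-05 yaw -1.7149526662778265 tilt u,n 0.0002343496842127875 -0.00015685185314290846
```

>>> {"api": "apply_moves", "payload": {"steps": [[-0.0001,-0.001,0,0,0,0,1],[-0.0002,-0.001,0,0,0,0,1],[0,0,0,0,0,0,1],[0,0,0,0,0,0,1],[0,0,0,0,0,0,1],[0,0,0,0,0,0,1],[0,0,0,0,0,0,1],[0,0,0,0,0,0,1]]}}

```text
time_s: 12.25
tcp_pos: [570.6, -165.7, 45.1]
tool_rot: [-2.375, -2.056, 0.0]
contact_force: [-0.7, 2.8, 1.7]
opening: 0.227
gripper_force: 59.8
```

```bash
python3 s.py
python3 - <<'E'
from h import *
for n in('scene','top'): cv2.imwrite(f'pics/{n}4.png',get_image(n)[:,:,::-1])
a=cv2.imread('pics/scene4.png')[170:330,180:360];b=cv2.imread('pics/top4.png')[155:285,300:440]
cv2.imwrite('pics/v4.png',np.hstack([cv2.resize(a,(450,400)),cv2.resize(b,(350,400))]))
E
```

```text
xp,yp,z 8.631172443860667 -1.04469246086771 45.05024103395798 F -2.705749820383312 -1.101459267168145 1.6712760541411777 M -0.1539665306820768 0.7048477978180794 0.018969626758034736 yaw -1.714849559783803 tilt u,n 0.0001212674408185339 -0.00025923807078292267
```

View pics/v4.png

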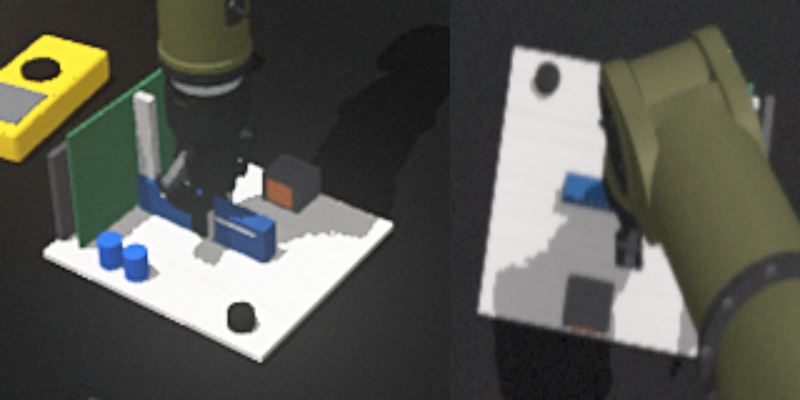

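The view shows the square standing on the plate with its blade just short of the panel. I'll go on in 1 mm steps.

>>> {"api": "apply_moves", "payload": {"steps": [[-0.0001,-0.001,0,0,0,0,1],[0,0,0,0,0,0,1],[0,0,0,0,0,0,1],[0,0,0,0,0,0,1],[0,0,0,0,0,0,1],[0,0,0,0,0,0,1],[0,0,0,0,0,0,1],[0,0,0,0,0,0,1]]}}

```text
time_s: 13.35
tcp_pos: [570.5, -166.8, 45.0]
tool_rot: [-2.376, -2.056, 0.0]
contact_force: [0.7, 2.1, 1.5]
opening: 0.229
gripper_force: 59.8
```

```bash
python3 s.py
```

```text
xp,yp,z 9.690644349060456 -0.9184478971918192 45.02888811275618 F -2.1378618947898556 0.3728319408323995 1.4887347081726774 M 0.019653180025085593 0.4112400779075684 0.013152695115077651 yaw -1.7149051966216802 tilt u,n 0.00013528377074555357 -0.0001273609531331613
```

>>> {"api": "apply_moves", "payload": {"steps": [[-0.0002,-0.001,0,0,0,0,1],[0,0,0,0,0,0,1],[0,0,0,0,0,0,1],[0,0,0,0,0,0,1],[0,0,0,0,0,0,1],[0,0,0,0,0,0,1],[0,0,0,0,0,0,1],[0,0,0,0,0,0,1]]}}

```text
time_s: 14.35
tcp_pos: [570.4, -167.8, 45.0]
tool_rot: [2.376, 2.056, -0.0]
contact_force: [0.4, 0.9, -0.1]
opening: 0.225
gripper_force: 59.6
```

```bash
python3 s.py
```

```text
xp,yp,z 10.730316804599207 -0.9453886717397401 45.02936289307976 F -0.9111540797491109 0.2774946972102583 -0.08017642591848748 M 0.17768939232931952 0.3698466594197795 0.014729658778927398 yaw -1.7149222751059456 tilt u,n 0.00013532512993022228 -8.594644446023102e-05
```

>>> {"api": "apply_moves", "payload": {"steps": [[-0.0001,-0.001,0,0,0,0,1],[0,0,0,0,0,0,1],[0,0,0,0,0,0,1],[0,0,0,0,0,0,1],[0,0,0,0,0,0,1],[0,0,0,0,0,0,1],[0,0,0,0,0,0,1],[0,0,0,0,0,0,1]]}}

```text
time_s: 15.35
tcp_pos: [570.2, -168.7, 45.0]
tool_rot: [-2.376, -2.056, 0.0]
contact_force: [0.6, 1.0, 0.4]
opening: 0.222
gripper_force: 59.6
```

```bash
python3 s.py
```

```text
xp,yp,z 11.683694560802902 -0.9967462495138858 45.04890868446987 F -1.0922503247500184 0.4978923510733699 0.40697949733840866 M -0.09810235094867487 0.37986825196384005 0.019684790696725615 yaw -1.7149251300931987 tilt u,n 9.975599937906425e-05 -0.00025596552620933563
```

>>> {"api": "apply_moves", "payload": {"steps": [[-0.0002,-0.001,0,0,0,0,1],[0,0,0,0,0,0,1],[0,0,0,0,0,0,1],[0,0,0,0,0,0,1],[0,0,0,0,0,0,1],[0,0,0,0,0,0,1],[0,0,0,0,0,0,1],[0,0,0,0,0,0,1]]}}

```text
time_s: 16.35
tcp_pos: [570.1, -169.6, 45.0]
tool_rot: [-2.375, -2.056, -0.0]
contact_force: [0.0, 4.2, -1.2]
opening: 0.224
gripper_force: 59.4
```

```bash
python3 s.py
```

```text
xp,yp,z 12.5944240636395 -0.9388173831597367 45.04660382173057 F -4.114440027895582 -0.5875081582984721 -1.1526858576188292 M -0.05873658654390651 0.816293180709933 -0.044823846352905185 yaw -1.7148437296720616 tilt u,n -5.8582307192790495e-05 -5.1357511918242995e-05
```

>>> {"api": "apply_moves", "payload": {"steps": [[-0.0001,-0.001,0,0,0,0,1],[0,0,0,0,0,0,1],[0,0,0,0,0,0,1],[0,0,0,0,0,0,1],[0,0,0,0,0,0,1],[0,0,0,0,0,0,1],[0,0,0,0,0,0,1],[0,0,0,0,0,0,1]]}}

```text
time_s: 17.35
tcp_pos: [569.9, -170.6, 45.0]
tool_rot: [-2.375, -2.056, 0.0]
contact_force: [-0.2, 4.8, -1.1]
opening: 0.226
gripper_force: 59.3
```

```bash
python3 s.py
```

```text
xp,yp,z 13.56933528467396 -0.9635973939641412 45.04474175771861 F -4.671851495744927 -0.9072042346423743 -1.135559590904585 M -0.14299907568569029 0.9842870938300747 -0.06970575698609247 yaw -1.7147641467766377 tilt u,n -3.7881573157985136e-05 -0.00016275530447052152
```

>>> {"api": "apply_moves", "payload": {"steps": [[-0.0002,-0.001,0,0,0,0,1],[0,0,0,0,0,0,1],[0,0,0,0,0,0,1],[0,0,0,0,0,0,1],[0,0,0,0,0,0,1],[0,0,0,0,0,0,1],[0,0,0,0,0,0,1],[0,0,0,0,0,0,1]]}}

```text
time_s: 18.35
tcp_pos: [569.8, -171.7, 45.1]
tool_rot: [-2.376, -2.056, -0.0]
contact_force: [0.6, 5.2, -2.2]
opening: 0.225
gripper_force: 59.2
```

```bash
python3 s.py
```

```text
xp,yp,z 14.637391388994146 -0.9274058175508466 45.07155766667332 F -5.259835789739972 -0.12729178309891181 -2.204843569798255 M -0.02591141474286341 1.0388113469048568 0.03493903756708158 yaw -1.7148342761555406 tilt u,n -3.1594209448383e-05 2.5020330239339673e-05
```

>>> {"api": "apply_moves", "payload": {"steps": [[-0.0001,-0.001,0,0,0,0,1],[0,0,0,0,0,0,1],[0,0,-0.0004,0,0,0,1],[0,0,0,0,0,0,1],[0,0,0,0,0,0,1],[0,0,0,0,0,0,1],[0,0,0,0,0,0,1],[0,0,0,0,0,0,1]]}}

```text
time_s: 19.35
tcp_pos: [569.7, -172.5, 45.1]
tool_rot: [2.375, 2.056, -0.0]
contact_force: [-1.3, 4.9, 1.1]
opening: 0.227
gripper_force: 59.7
```

```bash
python3 s.py
```

```text
xp,yp,z 15.535808570849655 -0.9457304638814705 45.05274425322964 F -4.647491285541543 -1.9865053764396345 1.115622293719286 M -0.33959983964840096 1.1027068292784377 0.022684362398750154 yaw -1.7147824173774604 tilt u,n 9.896235365085295e-05 6.483061708092926e-05
```

>>> {"api": "apply_moves", "payload": {"steps": [[-0.0001,-0.0005,-0.0003,0,0,0,1],[0,0,0,0,0,0,1],[0,0,0,0,0,0,1],[0,0,0,0,0,0,1],[0,0,0,0,0,0,1],[0,0,0,0,0,0,1],[0,0,0,0,0,0,1],[0,0,0,0,0,0,1]]}}

```text
time_s: 20.35
tcp_pos: [569.7, -172.5, 45.0]
tool_rot: [-2.375, -2.056, -0.001]
contact_force: [-1.1, 6.1, 5.3]
opening: 0.222
gripper_force: 60.0
```

```bash
python3 s.py
```

```text
xp,yp,z 15.503013458776165 -0.9574801646539667 45.02305871324732 F -5.834539559893148 -1.9862517891494245 5.277209402927662 M -0.5959822052318112 1.269178641783723 -0.06757109663496888 yaw -1.7143885350397567 tilt u,n -0.0003382712507455558 0.0002276226758245065
```

>>> {"api": "apply_moves", "payload": {"steps": [[-0.0001,-0.0005,0,0,0,0,1],[0,0,0,0,0,0,1],[-0.0001,-0.0005,0,0,0,0,1],[0,0,0,0,0,0,1],[0,0,0,0,0,0,1],[0,0,0,0,0,0,1],[0,0,0,0,0,0,1],[0,0,0,0,0,0,1]]}}

```text
time_s: 21.35
tcp_pos: [569.7, -172.7, 45.0]
tool_rot: [-2.374, -2.057, -0.002]
contact_force: [-0.8, 8.8, 4.2]
opening: 0.223
gripper_force: 60.0
```

```bash
python3 s.py
python3 - <<'E'
from fit import *
C=cam('scene'); A=cv2.imread('pics/scene0.png'); 
B=np.mean([get_image('scene')[:,:,::-1].astype(float) for _ in range(2)],0).astype(np.uint8); cv2.imwrite('pics/scene5.png',B)
P=(572,-157,-1.715); u=np.array([np.cos(P[2]),np.sin(P[2])])
# panel edges in plate frame: top edge (z 144), +y vertical edge, fit only shift along x
def shift(I,segs,x0,ch):
    g=cv2.GaussianBlur(I,(0,0),.8).astype(float)@np.array(ch); best=[]
    xs=np.arange(-8,16,.25); v=[]
    for x in xs:
        s=[]
        for a,b in segs:
            q=proj(None,tr(np.linspace(a,b,40)+[x,0,0],P),C); s.append(map_coordinates(g,[q[:,1],q[:,0]],order=1).mean())
        v.append(np.mean(s))
    return xs,np.array(v)
for nm,seg in(('top',[((95,20,144),(95,85,144))]),('side',[((95,90,40),(95,90,140))])):
  for ch in((.3,.4,.3),(-1,1,0)):
    xs,a=shift(A,seg,0,ch); _,b=shift(B,seg,0,ch)
    best=min((np.mean((np.interp(xs-d,xs,a)-b)[(xs>-2)]**2),d) for d in np.arange(-2,10,.1) )
    print(nm,ch,best, np.abs(np.gradient(a)).max()*4)
E
```

```text
xp,yp,z 15.65336923934699 -0.9073124538383917 45.047088823583806 F -8.630325911775323 -2.064399525583764 4.2357709909860946 M -0.5151737393457188 1.5779618339696864 -0.08800503432913057 yaw -1.7138582466776173 tilt u,n -0.0014099159212447286 0.000489046208752994
top (0.3, 0.4, 0.3) (np.float64(2.071520788756965), np.float64(3.5000000000000053)) 8.04965045874195
top (-1, 1, 0) (np.float64(0.5293542241376334), np.float64(3.800000000000005)) 4.444839539988557
side (0.3, 0.4, 0.3) (np.float64(1.332453053429397), np.float64(3.400000000000005)) 2.1875220132754123
side (-1, 1, 0) (np.float64(0.047984183267539116), np.float64(3.7000000000000046)) 3.361009420508122
```

>>> {"api": "apply_moves", "payload": {"steps": [[0,0,0.0004,0,0,0,1],[0,0,0.0003,0,0,0,1],[0,0,0,0,0,0,1],[0,-0.0003,0,0,0,0,1],[0,0,0,0,0,0,1],[0,0,0,0,0,0,1],[0,0,0,0,0,0,1],[0,0,0,0,0,0,1]]}}

```text
time_s: 22.45
tcp_pos: [569.5, -173.8, 45.0]
tool_rot: [-2.375, -2.056, -0.001]
contact_force: [0.9, 6.2, -3.0]
opening: 0.228
gripper_force: 59.1
```

```bash
python3 s.py
```

```text
xp,yp,z 16.806847072588436 -0.9710023464725968 45.047280097207405 F -6.235812055399274 0.03908533619626646 -2.9705028716446873 M -0.018889974227739158 1.241193011016432 -0.03893984307539202 yaw -1.7143177981692452 tilt u,n -0.000788486848918045 -2.6513785987830053e-05
```

>>> {"api": "apply_moves", "payload": {"steps": [[0,0,-0.0003,0,0,0,1],[0,0,0,0,0,0,1],[0,0,-0.0003,0,0,0,1],[0,0,0,0,0,0,1],[0,0,0,0,0,0,1],[0,0,0,0,0,0,1],[0,0,0,0,0,0,1],[0,0,0,0,0,0,1]]}}

```text
time_s: 23.45
tcp_pos: [569.5, -173.8, 45.0]
tool_rot: [-2.375, -2.056, -0.001]
contact_force: [-0.8, 7.0, 3.0]
opening: 0.225
gripper_force: 59.9
```

```bash
python3 s.py
python3 - <<'E'
from fit import *
C=cam('scene'); A=cv2.imread('pics/scene0.png'); 
B=np.mean([get_image('scene')[:,:,::-1].astype(float) for _ in range(2)],0).astype(np.uint8); cv2.imwrite('pics/scene6.png',B)
P=(572,-157,-1.715); xs=np.arange(-8,16,.25)
for a,b in(((95,20,144),(95,85,144)),((95,90,40),(95,90,140))):
    v=[]
    for I in(A,B):
        g=cv2.GaussianBlur(I,(0,0),.8).astype(float)@np.array([-1,1,0]); v.append(np.array([map_coordinates(g,proj(None,tr(np.linspace(a,b,40)+[x,0,0],P),C).T[::-1],order=1).mean() for x in xs]))
    print(min((np.mean((np.interp(xs-d,xs,v[0])-v[1])[xs>-2]**2),d) for d in np.arange(-2,10,.1)))
cv2.imwrite('pics/v6.png',cv2.resize(B[150:330,180:360],(600,600),interpolation=cv2.INTER_CUBIC))
E
```

```text
xp,yp,z 16.770138440870614 -0.9682635989613316 45.03697993029141 F -6.777300118474027 -1.8040895793604694 2.9913401456770585 M -0.47048949674447005 1.2821553591536308 0.00984068740832992 yaw -1.714254242092994 tilt u,n -0.0004095711964239642 0.00019198701491871184
(np.float64(0.2767712976889274), np.float64(4.900000000000006))
(np.float64(0.06379094650098383), np.float64(4.900000000000006))
```

View pics/v6.png

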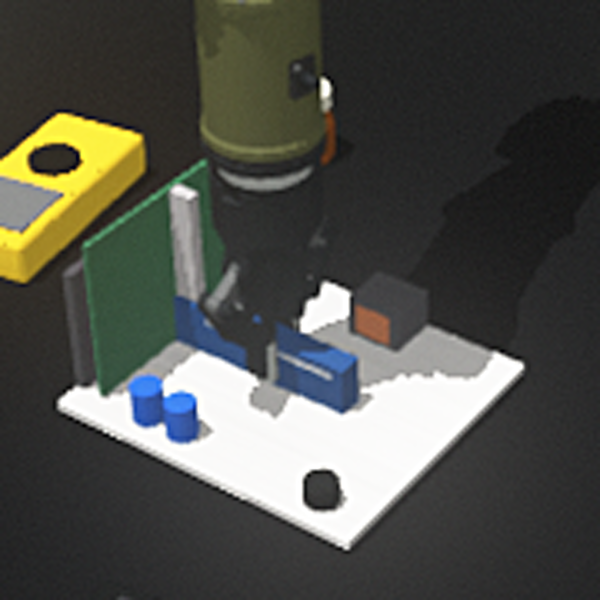

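The square stands flat on the plate with its blade on the panel. The image shift and the force both put the panel about 4.9 mm back, and everything is steady. I'm handing it in.

```bash
python3 -c "
from bench import finish_job
print(finish_job())"
```

```text
the job is handed in; nothing more can be done
None
```

The job is handed in with the blue square still gripped, its stock flat on the plate and its blade against the panel, which measures about 4.9 mm back in the camera images and about 6 to 7 N at the wrist.

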